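Exchange the core section in the viewing cradle

ROBOT

A 6-joint arm with a two-finger parallel gripper is mounted at the origin on the work surface. World frame = base frame: x ahead of the robot, y to its left, z up, the work surface at z = 0. Lengths are in mm, angles in rad, forces in N, time in s.
With the tool pointing down it reaches from about 350 to 775 mm from the base axis. Payload 7.3 kg.
Tool frame: the origin (TCP) lies at the very end of the fingers, on their centre line; the grasp point (between the pads) lies behind it (bot.grip_point_offset is the z of the grasp point in the tool frame, in mm); z points along the fingers, y is the line along which they close (so a half turn about z gives the same grasp; the last joint's range is limited). The gripper opens to 92 mm and grips with 3 to 60 N. Pads are 19 mm wide; open, the fingers measure 130 mm over their backs; the gripper's body (75 mm by 190 mm) begins 47 mm behind the grasp point.
Start: joints at [-1.325, 0.342, 1.524, -0, 1.275, -0.146], TCP at [200.496, -485.228, 226.741] pointing down, gripper open.
Joint ranges: [-2.53, 2.53], [-0.77, 2.02], [0.04, 2.7], [-1, 4.14], [0.28, 2.66], [-3.11, 3.11]. Speed limits (rad/s): [2.57, 2.57, 3.14, 3.14, 3.14, 3.14].

INTERFACE

Orientations are given as [roll, pitch, yaw] about the fixed x, y, z axes, in that order (R = Rz(yaw) Ry(pitch) Rx(roll)).
In Python, from plant import bot gives the robot as it stands. The module is installed in compiled form; this text tells all that it offers.
- The arm moves only by the shell command python3 -m crank 'ROWS'. ROWS is JSON, a list that holds one entry, the list of rows, each a list of 5 numbers: the opening, from 0 (shut) to 1 (fully open), then the shift along the tool's x, y, z in cm, then the turn about the tool's z in degrees. In form: [[[claw, x, y, z, turn], ...]]. A call has exactly 10 rows; each row is the pose to reach, as a shift and turn from the pose commanded when the call began, along the tool's axes at that moment; what a row does not reach only later rows make up. A row lasts 1/10 s, in which the tool goes at most 50 mm and 8.59 degrees, less where a joint would pass 70% of its speed; a pose out of reach is approached as far as the arm can. A call with a gripper value outside its range is refused whole. The fingers move at their own pace and stop on an object; the grip force is fixed at half the most. Time passes only in rows, so rows that repeat a pose let the fingers close, or fill a call up. It gives the time, the measured TCP pose, the force, the opening and the grip force at its end, in the units of the state.
- bot.get_obs(): the state, without advancing time (a new reading comes with each control period).
- bot.capture(name): name is "scene" or "top" or "wrist"; returns (picture, depth): 420x560x3 uint8, red, green, blue; 420x560 float32, mm along the optical axis (not along the pixel's ray), 0 where there is no reading.
- bot.calibration(name): a dict with "vertical_fov" (degrees; the focal length in pixels is half the picture's height over the tangent of half this angle, whatever the lens; pixels are square), "cx", "cy" (the principal point, pixels), "rvec" (rotation vector, rad) and "tvec" (3), from world to camera coordinates, as OpenCV has them; the wrist camera has in their place "tool_from_camera" (4x4, takes a point from camera to tool coordinates, whose origin is the TCP and whose axes are the flange's). Camera axes: x right, y down, z forward; pixel columns grow to the right and rows downward; lengths in mm; the calibration is good to about 2 mm. A picture is of the moment at which its call begins: read the wrist's pose just before it. calibration takes no time and is no camera call.
- bot.close_job(): hands the job in; it is judged then, once.
The state is a dict: "time": time; "joint_positions": joint angles; "dq": joint speeds; "tau": joint torques, N m; "tool_pos": TCP position; "tcp_rot": TCP orientation; "contact_force": force on the tool from outside, world axes, zero at the start; "moment": the same for the moment, N m; "grip_width": finger opening in mm; "finger_force": force on a finger pad.
Only numpy, scipy, OpenCV 4.12 (cv2) and the standard library are available. Lean on these libraries where they do the work, as an engineer would, in place of code of your own. Each camera call takes 0.05 s, during which the arm holds its last target. There are 200 camera calls.

TASK

The green-dot core section in the viewing cradle is done with: lay it lengthwise in the middle of the blue returns tray, and seat the red-slashed section, which lies at the bottom of the stack on the rack, centred in both V saddles of the cradle in its place. To get at it, first set the blue-dot and then the yellow-dot section aside, side by side on the grey mat; once the red one is in the cradle, stack these two back on the rack as before, yellow below and blue on top, centred across the deck, straight, flat and with their unlabelled ends just short of the back stop (within a few millimetres of it). Keep every section level, set each down gently rather than dropping it, and leave the loupe and the jar where they are.

Things in the scene. Friction and masses are not known exactly. Their poses are not given: they have to be found in the camera images.
- red_section: core tube 260 mm long, red diagonal stroke on its top label. D-shaped: flat white lid, white body 48 mm wide with 14 mm 45 degree bevels along its lower edges, flat-bottomed black end caps 54 wide, 14 thick; 40 mm high. Origin: centre of underside; x towards the labelled end, z up. 0.55 kg +-25%. Starts on the rack deck under the other two, labelled end showing.
- yellow_section: core tube 205 mm long, yellow dot on its top label. D-shaped: flat white lid, white body 48 mm wide with 14 mm 45 degree bevels along its lower edges, flat-bottomed black end caps 54 wide, 14 thick; 40 mm high. Origin: centre of underside; x towards the labelled end, z up. 0.43 kg +-25%. Starts on the red one, labelled end showing.
- blue_section: core tube 150 mm long, blue dot on its top label. D-shaped: flat white lid, white body 48 mm wide with 14 mm 45 degree bevels along its lower edges, flat-bottomed black end caps 54 wide, 14 thick; 40 mm high. Origin: centre of underside; x towards the labelled end, z up. 0.32 kg +-25%. Starts on the yellow one, top of the stack.
- green_section: core tube 235 mm long, green dot on its top label. D-shaped: flat white lid, white body 48 mm wide with 14 mm 45 degree bevels along its lower edges, flat-bottomed black end caps 54 wide, 14 thick; 40 mm high. Origin: centre of underside; x towards the labelled end, z up. 0.5 kg +-25%. Starts in the cradle's V saddles.
- rack: fixed grey steel stand: flat black deck 284 x 84 mm, top 22 mm above bench, no side walls; back stop 165 high, 96 wide at its -x end, face at x = -136 mm. Origin: on the bench under the deck's centre; x along the deck away from the stop, z up. At the start the unlabelled ends are about 6 mm short of the stop: centres at x = 0 (red), -27.5 (yellow), -55 mm (blue).
- cradle: fixed viewing cradle: aluminium base plate 270 x 94 x 12 mm, two black 90 degree V saddles, 16 mm long, at x = -72 and +72 mm, apex 16 mm and tips about 47 mm above the bench, 31 mm either side of the centre line. Origin: on the bench under the centre; x along the trough, z up. A seated section's underside is 25.6 mm above the bench; the V centres it.
- mat: fixed dark grey foam mat, 300 x 190 mm, 8 mm thick, for setting things aside. Origin: on the bench under its centre; x along its 300 mm side, z up. The loupe lies on its +x end, about 130 mm from the centre.
- tray: fixed shallow blue returns tray, 300 x 110 mm, empty at the start: flat floor 12 mm above the bench, long sides with a 3 mm lip above the floor, ends turned up to 37 mm above the bench, inner faces at x = -145 and +145 mm. Origin: on the bench under its centre; x along its length, z up.
- loupe: bystander: folding steel hand lens, 45 mm long, 26 mm wide, 12 mm high, loose on the +x end of the mat. Origin: centre of the underside of its lens.
- jar: bystander: small amber sample jar with black cap, 36 mm in diameter, 55 mm high, standing loose on the bench beyond the stations. Origin: centre of its underside.
There are look-alikes about, which are no part of the job. What is shaped like the blue_section but purple is not meant. What is shaped like the green_section but pink is not meant.

How it is judged:
By the outcome, as a careful person would: the job done as asked, in the order asked, and still so for the second after the job is handed in, with the robot touching nothing.
It also fails if it takes over 131 s, if anything falls off the work surface, if the arm or the gripper's body presses on something with over 40 N, if the wrist force passes 120 N, or if a joint passes its speed limit or range.

## Working session

There is one attempt and no reset: what is moved stays moved. The work goes in short steps, Python scripts to look and compute and a shell command to move; the robot and the scene stay as the last step left them, time stands still between calls to the robot, and variables do not carry over. Pictures are saved under pics/ and viewed, at most 17 in all, crops included, and the job is handed in when it is done.

```bash
ls; mkdir -p pics; python3 - <<'E'
from plant import bot
import cv2,numpy as np
print(bot.get_obs()); print(bot.grip_point_offset)
for n in("scene","top","wrist"):
    print(n,bot.calibration(n))
    p,d=bot.capture(n); cv2.imwrite(f'pics/{n}0.png',p[:,:,::-1]); np.save(f'pics/{n}0.npy',d); 
E
```

```text
pics
{'time': 0.0, 'joint_positions': array([-1.32500488e+00,  3.42724721e-01,  1.52504650e+00,  1.78932266e-05,
        1.27543836e+00, -1.46015358e-01]), 'dq': array([-0.00139572, -0.0014453 , -0.00052921,  0.00016515, -0.00067393,
        0.00051304]), 'tau': array([-4.90674047e-04, -4.31242311e+01, -2.44218081e+01,  7.19103660e-02,
        5.59554622e-02, -1.23572936e-04]), 'tool_pos': array([ 200.38762879, -484.78372338,  226.03366187]), 'tcp_rot': array([-3.13999542e+00, -2.52186558e-04,  3.91801381e-01]), 'contact_force': array([-0.3444446 ,  0.32675751, -0.2382224 ]), 'moment': array([ 0.01093328, -0.00899535,  0.00799335]), 'finger_force': 0.0, 'grip_width': 91.824830736077}
-18.8
scene {'vertical_fov': 53.97095832405128, 'cx': 282.48948573932876, 'cy': 206.74193522150506, 'rvec': array([ 2.03281548,  1.65478568, -0.54149353]), 'tvec': array([-103.0493961 , -296.67235115, 1405.26259296])}
top {'vertical_fov': 42.21272136858198, 'cx': 283.1451162551281, 'cy': 204.2243440533689, 'rvec': array([ 2.14227472, -2.15386555,  0.1204744 ]), 'tvec': array([  34.7143633 ,  481.21155979, 1445.05932756])}
wrist {'vertical_fov': 60.98107970870528, 'cx': 282.8497654076244, 'cy': 214.19313257355944, 'tool_from_camera': array([[ 1.69882938e-03, -9.69601255e-01, -2.44684532e-01,
         6.45355187e+01],
       [ 9.99998345e-01,  1.48790439e-03,  1.04686883e-03,
        -1.38509703e-02],
       [-6.50978141e-04, -2.44685905e-01,  9.69602178e-01,
        -1.57705241e+02],
       [ 0.00000000e+00,  0.00000000e+00,  0.00000000e+00,
         1.00000000e+00]])}
```

View pics/scene0.png

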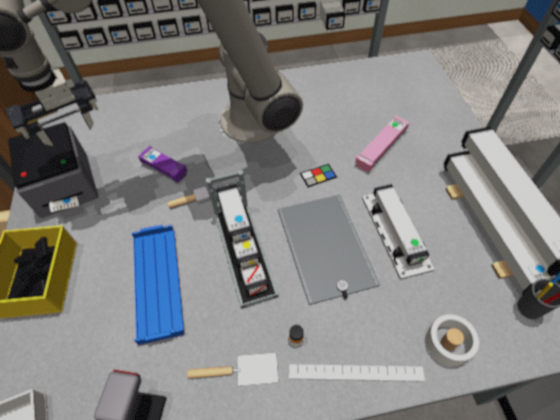

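View pics/top0.png

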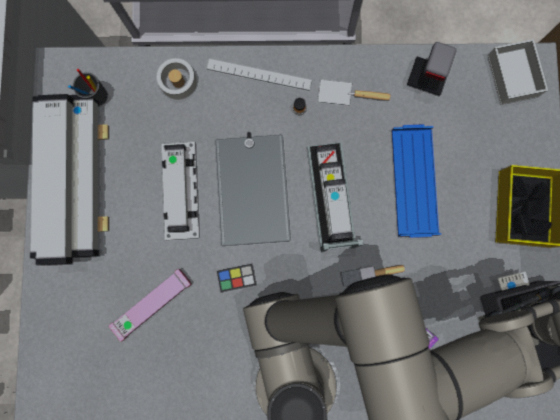

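The scene shows the cradle with the green-dot section (top px 175,190), the mat (253,190) with the loupe (249,143), and the rack stack at (333,195): blue 335,196, yellow 331,177, red slash 327,157. It also shows the tray (415,180), the jar (299,104) and the look-alikes: pink (150,305), and purple (scene 163,163). I'll confirm them in an enlarged crop and measure.

```bash
cat > h.py <<'E'
import cv2,numpy as np
from plant import bot
def K(n):
    c=bot.calibration(n); f=210/np.tan(np.radians(c['vertical_fov'])/2); return f,c
def tool_T(o):
    from scipy.spatial.transform import Rotation as R
    T=np.eye(4);T[:3,:3]=R.from_euler('xyz',o['tcp_rot']).as_matrix();T[:3,3]=o['tool_pos'];return T
def world(n,d,o=None):
    f,c=K(n); v,u=np.mgrid[:d.shape[0],:d.shape[1]]
    P=np.stack([(u-c['cx'])*d/f,(v-c['cy'])*d/f,d],-1)
    if n=='wrist':
        T=tool_T(o)@c['tool_from_camera']; W=P@T[:3,:3].T+T[:3,3]
    else:
        R=cv2.Rodrigues(c['rvec'])[0]; W=(P-c['tvec'])@R
    W[d<=0]=np.nan; return W
def rect(xy):
    (c,(w,h),a)=cv2.minAreaRect(xy.astype(np.float32))
    if w<h: w,h,a=h,w,a+90
    return np.round([*c,w,h,(a+90)%180-90],1)
E
python3 - <<'E'
from h import *
d=np.load('pics/top0.npy'); W=world('top',d); p=cv2.imread('pics/top0.png')
cv2.imwrite('pics/crop1.png',cv2.resize(p[110:260,150:450],None,fx=2.6,fy=2.6,interpolation=2))
for n,(u0,u1,v0,v1,z0,z1) in dict(bench=(205,215,140,240,-20,20),mat=(205,296,125,255,5,13),rackdeck=(300,365,140,255,18,27),red=(300,365,130,235,52,72),yel=(300,365,130,235,92,112),blue=(300,365,130,235,132,150),stop=(300,375,220,260,155,195),green=(155,205,135,245,58,75),base=(155,205,135,245,7,18),tray=(385,445,115,245,8,60),trayends=(385,445,115,245,30,45),jar=(285,312,90,118,45,65)).items():
    w=W[v0:v1,u0:u1].reshape(-1,3); w=w[(w[:,2]>z0)&(w[:,2]<z1)]
    print(n,len(w),rect(w[:,:2]),'z',np.round(np.percentile(w[:,2],[5,50,95]),1))
E
```

```text
bench 998 [529.9 237.5 280.5  27.1   0.7] z [-4.5  0.9  5.7]
mat 5923 [ 5.293e+02  1.262e+02  3.624e+02  2.536e+02 -4.000e-01] z [ 5.4  8.5 12.2]
rackdeck 1116 [504.7 -99.7 295.5  96.3   6.5] z [18.6 22.  26.1]
red 381 [518.  -90.2 239.2  51.9   3.7] z [55.5 62.5 67.7]
yel 409 [ 490.9 -103.3  187.5   52.9    7.5] z [ 95.8 102.4 106.9]
blue 1101 [ 459.8 -106.8  143.4   53.3    6.5] z [137.4 142.4 146.9]
stop 137 [ 364.6 -116.3   96.3   14.   -82.8] z [159.4 164.6 168.6]
green 1622 [524.5 317.1 236.6  52.3   3.3] z [61.1 66.5 71.3]
base 1290 [528.3 319.5 305.8 137.8   1.4] z [ 7.7 12.5 16.8]
tray 4097 [ 553.4 -330.1  358.7  161.6   -1.7] z [ 8.7 12.9 31.8]
trayends 246 [ 545.  -331.5  310.3  110.1    1.6] z [30.3 35.4 41.1]
jar 124 [ 7.56e+02 -1.42e+01  3.25e+01  3.01e+01 -6.00e-01] z [47.3 54.8 60.2]
```

View pics/crop1.png

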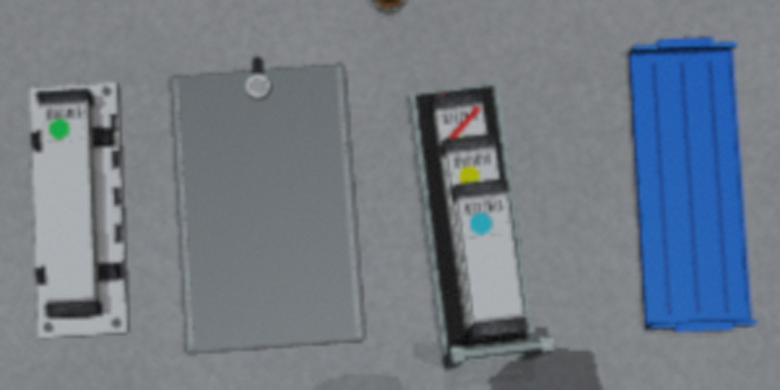

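```bash
cat >> h.py <<'E'
def delta(x,y,z,yaw,frm=None):
    "shift (cm, tool axes) and turn (deg) from the measured (or given) pose to a tool-down pose"
    o=bot.get_obs(); p,r=(o['tool_pos'],np.degrees(o['tcp_rot'][2])) if frm is None else (np.array(frm[:3]),frm[3])
    a=np.radians(r); w=np.array([x,y,z])-p
    print('delta',np.round([(w[0]*np.cos(a)+w[1]*np.sin(a))/10,(w[0]*np.sin(a)-w[1]*np.cos(a))/10,-w[2]/10,r-yaw],2))
def shot(tag):
    o=bot.get_obs(); p,d=bot.capture('wrist'); cv2.imwrite(f'pics/{tag}.png',p[:,:,::-1]); np.save(f'pics/{tag}.npy',d)
    W=world('wrist',d,o); np.save(f'pics/{tag}_W.npy',W); return p,W,o
E
python3 -m crank '[[[1,3,-0.1,0,2],[1,7.5,-0.4,0,5],[1,12,-0.6,0,8],[1,16.5,-0.8,0,11],[1,21,-1,0,14],[1,25.5,-1.3,0,17],[1,30,-1.5,0,20],[1,34,-1.7,0,20.4],[1,36.4,-1.75,0,20.4],[1,36.4,-1.75,0,20.4]]]'
python3 - <<'E'
from h import *
p,W,o=shot('wtray'); print(o['tool_pos'],np.degrees(o['tcp_rot']),o['contact_force'])
delta(505,-103,226,7)
E
```

```text
time: 1.15
tool_pos: [532.6, -327.9, 225.8]
tcp_rot: [-3.141, 0.0, 0.04]
contact_force: [-0.2, 0.3, 0.4]
grip_width: 91.9
finger_force: 0.0
[ 532.63005899 -327.94878588  225.76962606] [-1.79943653e+02  1.07141558e-03  2.26826215e+00] [-0.19297704  0.26080314  0.44422195]
delta [-1.730e+00 -2.268e+01 -1.000e-02 -4.800e+00]
```

```bash

python3 -m crank '[[[1,-0.3,-3,-1,-1],[1,-0.6,-7,-2,-2],[1,-0.9,-11.5,-3,-3],[1,-1.2,-16,-4,-4],[1,-1.5,-20,-4,-4.8],[1,-1.7,-22.5,-4,-4.8],[1,-1.7,-22.7,-4,-4.8],[1,-1.7,-22.7,-4,-4.8],[1,-1.7,-22.7,-4,-4.8],[1,-1.7,-22.7,-4,-4.8]]]'
python3 - <<'E'
from h import *
p,W,o=shot('wrack'); print(o['tool_pos'],np.degrees(o['tcp_rot']))
delta(525,126,266,3)
delta(525,317,226,3,(525,126,266,3))
E
```

```text
time: 2.2
tool_pos: [505.1, -105.3, 266.5]
tcp_rot: [3.141, 0.0, 0.118]
contact_force: [-0.1, -0.2, 0.1]
grip_width: 91.9
finger_force: 0.0
[ 505.0750511  -105.26638538  266.45337334] [1.79986265e+02 2.08204763e-02 6.73591933e+00]
delta [  4.69 -22.71   0.04   3.75]
delta [  1.   -19.07   4.     0.  ]
```

```bash

python3 -m crank '[[[1,0.8,-3,0,1],[1,1.6,-7,0,2],[1,2.4,-11.5,0,3],[1,3.2,-16,0,3.7],[1,4,-20,0,3.7],[1,4.7,-22.5,0,3.7],[1,4.7,-22.7,0,3.7],[1,4.7,-22.7,0,3.7],[1,4.7,-22.7,0,3.7],[1,4.7,-22.7,0,3.7]]]'
python3 - <<'E'
from h import *
p,W,o=shot('wmat'); print(o['tool_pos'],np.degrees(o['tcp_rot']))
E
python3 -m crank '[[[1,0.2,-3,1,0],[1,0.4,-7,2,0],[1,0.6,-11,3,0],[1,0.8,-15,4,0],[1,1,-18.5,4,0],[1,1,-19,4,0],[1,1,-19,4,0],[1,1,-19,4,0],[1,1,-19,4,0],[1,1,-19,4,0]]]'
python3 - <<'E'
from h import *
p,W,o=shot('wcr'); print(o['tool_pos'],np.degrees(o['tcp_rot']))
I=[cv2.imread(f'pics/{t}.png') for t in('wtray','wrack','wmat','wcr')]
m=np.vstack([np.hstack(I[:2]),np.hstack(I[2:])]); cv2.imwrite('pics/mont.png',cv2.resize(m,(800,600),interpolation=3))
E
```

```text
time: 3.25
tool_pos: [524.9, 125.8, 266.7]
tcp_rot: [3.141, 0.0, 0.053]
contact_force: [-0.4, -1.0, -0.1]
grip_width: 92.0
finger_force: 0.0
[524.85071454 125.81806208 266.69058103] [1.79981790e+02 5.17000772e-03 3.03831961e+00]
time: 4.3
tool_pos: [524.7, 316.2, 227.0]
tcp_rot: [3.141, -0.0, 0.053]
contact_force: [0.4, -0.8, -0.2]
grip_width: 91.6
finger_force: 0.0
[524.66884726 316.19062854 227.03874258] [ 1.79993391e+02 -2.28326835e-02  3.04954380e+00]
```

View pics/mont.png

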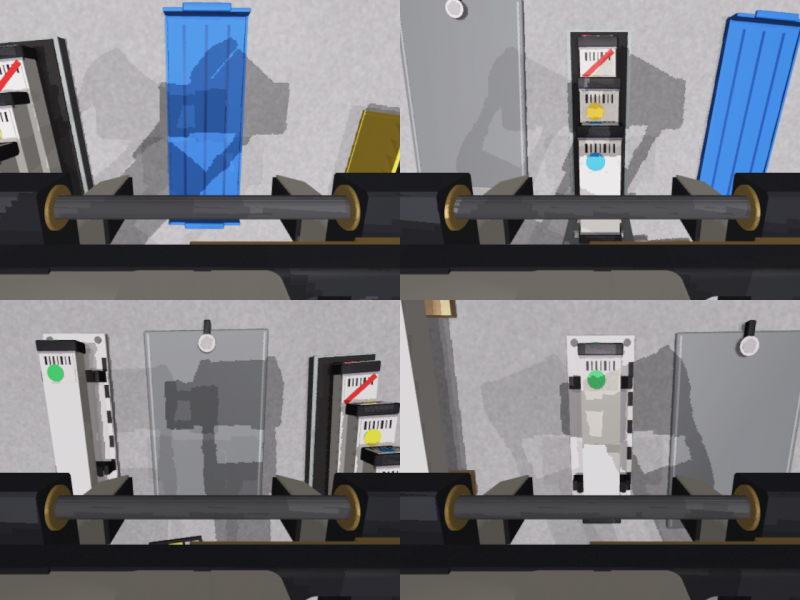

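The montage shows each station from above. The far half is visible and the finger bar hides the near half. At native scale (x1.4) the green label is at about (275,112) in its frame, and the red slash, yellow and blue dots are at about (276,87), (272,155) and (272,225). These fit the description, and the pink and purple look-alikes are elsewhere. Next I'll measure the edges precisely.

```bash
cat >> h.py <<'E'
def plane(n,z,o=None,T=None):
    "world xy of every pixel's ray where it meets height z"
    f,c=K(n); v,u=np.mgrid[:420,:560]; D=np.stack([(u-c['cx'])/f,(v-c['cy'])/f,np.ones(u.shape)],-1)
    if n=='wrist': M=T@c['tool_from_camera']; R=M[:3,:3]; C=M[:3,3]
    else: R=cv2.Rodrigues(c['rvec'])[0].T; C=-R@c['tvec']
    D=D@R.T; return (C+D*((z-C[2])/D[...,2])[...,None])[...,:2]
def poseT(x,y,z,yaw):
    return tool_T(dict(tcp_rot=[np.pi,0,np.radians(yaw)],tool_pos=[x,y,z]))
def edges(m,XY):
    "mask -> left/right side lines (y at given x, slope deg) in world, and far end x"
    L=[];R=[]
    for v in range(m.shape[0]):
        u=np.flatnonzero(m[v])
        if len(u)>15: L.append((XY[v,u[0],0],XY[v,u[0],1]));R.append((XY[v,u[-1],0],XY[v,u[-1],1]))
    out=[]
    for E in(L,R):
        E=np.array(E); k=np.ones(len(E),bool)
        for _ in range(4):
            q=np.polyfit(E[k,0],E[k,1],1); r=np.abs(E[:,1]-np.polyval(q,E[:,0])); k=r<max(1.5,2*np.median(r))
        out.append((round(np.polyval(q,525),1),round(np.degrees(np.arctan(q[0])),2),int(k.sum())))
    return out
E
python3 - <<'E'
from h import *
P=dict(wtray=(532.63,-327.95,225.77,2.268),wrack=(505.08,-105.27,266.45,6.736),wmat=(524.85,125.82,266.69,3.038),wcr=(524.67,316.19,227.04,3.05))
def load(t): return cv2.imread(f'pics/{t}.png'),np.load(f'pics/{t}_W.npy'),poseT(*P[t])
def keep(m):
    n,l,s,_=cv2.connectedComponentsWithStats(cv2.morphologyEx(m.astype(np.uint8),cv2.MORPH_OPEN,np.ones((3,3)))); return l==1+np.argmax(s[1:,4])
# tray
I,W,T=load('wtray'); h=cv2.cvtColor(I,cv2.COLOR_BGR2HSV); m=keep((h[...,0]>100)&(h[...,0]<125)&(h[...,1]>120)&(np.arange(420)<235)[:,None])
m2=m.copy(); m2[:25]=0; print('tray z15',edges(m2,plane('wrist',15,T=T))); XY=plane('wrist',37,T=T); v=np.flatnonzero(m.sum(1)>80)[0]; print(' far end row',v,XY[v,280])
# rack
I,W,T=load('wrack'); z=W[...,2]; reg=(np.arange(420)<235)[:,None]&(np.abs(np.arange(560)-280)<60)
print('bench z',np.nanmedian(W[20:200,180:215,2]),np.nanstd(W[150:200,180:200,2]))
for n,lo,hi,zz in(('blue',132,152,142),('yel',94,112,102),('red',54,72,62)):
    m=keep((z>lo)&(z<hi)&reg); XY=plane('wrist',zz,T=T); v=np.flatnonzero(m.sum(1)>25)[0]; print(n,np.nanmedian(z[m]),edges(m,XY),'far',XY[v,280])
m=keep((z>12)&(np.arange(420)<235)[:,None]&(np.abs(np.arange(560)-280)<75)); XY=plane('wrist',22,T=T); v=np.flatnonzero(m.sum(1)>40)[0]
print('deck',edges(m,XY),'far',v,XY[v,280])
# cradle
I,W,T=load('wcr'); z=W[...,2]; reg=(np.arange(420)<235)[:,None]&(np.abs(np.arange(560)-280)<80)
m=keep((z>54)&reg); XY=plane('wrist',65.6,T=T); v=np.flatnonzero(m.sum(1)>25)[0]; print('green',np.nanmedian(z[m]),edges(m,XY),'far',XY[v,280])
m=keep((z>6)&reg); XY=plane('wrist',12,T=T); v=np.flatnonzero(m.sum(1)>50)[0]; print('plate',edges(m,XY),'far',v,XY[v,280])
# top camera, whole outlines by colour/height
p=cv2.imread('pics/top0.png'); h=cv2.cvtColor(p,cv2.COLOR_BGR2HSV)
def c(m,u0,u1,v0,v1):
    k=np.zeros_like(m);k[v0:v1,u0:u1]=m[v0:v1,u0:u1]; return keep(k)
m=c((h[...,0]>100)&(h[...,0]<125)&(h[...,1]>120),380,450,110,250); print('top tray',rect(plane('top',15)[m]))
W=world('top',np.load('pics/top0.npy'))
m=c(p.max(2)<0.8*np.median(p[130:250,205:213]),205,300,110,255); print('top mat',m.sum(),rect(plane('top',8)[m]))
m=c((W[...,2]>50),150,205,130,250); print('top green',rect(plane('top',65.6)[m]))
m=c((p.min(2)>0),0,1,0,1) if 0 else c(W[...,2]>132,300,365,130,236); print('top blue',rect(plane('top',142)[m]))
E
```

```text
tray z15 [(np.float64(-278.8), np.float64(1.75), 210), (np.float64(-387.1), np.float64(1.84), 210)]
 far end row 10 [ 694.00359424 -319.37831658]
bench z -0.23996505086461184 0.8178000689726486
blue 142.0978211291669 [(np.float64(-74.4), np.float64(10.71), 59), (np.float64(-124.6), np.float64(6.12), 45)] far [ 531.01675401 -100.44640564]
yel 102.19428838663544 [(np.float64(-76.5), np.float64(10.07), 63), (np.float64(-121.7), np.float64(3.3), 63)] far [583.37680596 -93.98435285]
red 62.25090254973182 [(np.float64(-78.8), np.float64(11.16), 56), (np.float64(-117.5), np.float64(4.15), 57)] far [636.05003665 -87.48539153]
deck [(np.float64(-50.6), np.float64(6.82), 193), (np.float64(-145.6), np.float64(6.76), 192)] far 42 [651.03846272 -85.42763554]
green 65.47975431361047 [(np.float64(341.1), np.float64(3.62), 157), (np.float64(294.1), np.float64(3.27), 157)] far [640.8373461  324.37519326]
plate [(np.float64(363.8), np.float64(3.51), 180), (np.float64(271.3), np.float64(3.47), 182)] far 50 [658.48137812 325.69907387]
top tray [ 549.2 -328.9  312.6  111.3    1.7]
top mat 28 [6.821e+02 1.274e+02 1.450e+01 1.120e+01 2.000e-01]
top green [523.9 316.3 236.3  54.3   3.2]
top blue [ 457.8 -107.4  144.2   52.2    6.3]
```

```bash

python3 -m crank '[[[1,-0.1,-0.14,3,-0.4],[1,-0.1,-0.14,7.5,-0.4],[1,-0.1,-0.14,12,-0.4],[1,-0.1,-0.14,16,-0.4],[1,-0.1,-0.14,18.5,-0.4],[1,-0.1,-0.14,19.2,-0.4],[1,-0.1,-0.14,19.2,-0.4],[0,-0.1,-0.14,19.2,-0.4],[0,-0.1,-0.14,19.2,-0.4],[0,-0.1,-0.14,19.2,-0.4]]]'
python3 -m crank '[[[0,0,0,0,0],[0,0,0,0,0],[0,0,0,0,0],[0,0,0,-0.3,0],[0,0,0,-0.8,0],[0,0,0,-1.6,0],[0,0,0,-2,0],[0,0,0,-2,0],[0,0,0,-2,0],[0,0,0,-2,0]]]'
python3 - <<'E'
from h import *
q=np.array([[172,75],[345,65],[365,340],[188,350]])/2.6+[150,110]
XY=plane('top',8); c=np.array([XY[int(round(v)),int(round(u))] for u,v in q]); print(c,c.mean(0),rect(c))
o=bot.get_obs(); print(o['tool_pos'],np.degrees(o['tcp_rot']),o['contact_force'],o['moment'])
E
```

```text
time: 5.35
tool_pos: [524.0, 319.1, 36.3]
tcp_rot: [-3.141, -0.003, 0.062]
contact_force: [-1.0, 0.2, -0.7]
grip_width: 72.5
finger_force: 0.0
time: 6.35
tool_pos: [523.0, 318.7, 54.4]
tcp_rot: [3.141, 0.001, 0.062]
contact_force: [0.0, 0.4, -5.4]
grip_width: 47.8
finger_force: 30.0
[[669.98930357 220.00239754]
 [679.88478349  32.02403319]
 [382.95052027  14.18875578]
 [373.01012564 200.18479094]] [526.45868324 116.59999436] [526.5 117.1 298.9 188.2   3.4]
[522.96962205 318.7036082   54.41152595] [1.79985045e+02 2.98892413e-02 3.55034028e+00] [ 0.0190986   0.40513685 -5.44418996] [ 0.02797479  0.03705314 -0.00250641]
```

```bash

python3 -m crank '[[[0,0,0,-3,0],[0,0,0,-7,0],[0,0,1,-11,0],[0,0,4,-14,0],[0,0,8,-15,0],[0,0,12,-15,0],[0,0,16,-15,0],[0,0,20,-15,0],[0,0,23.5,-15,0],[0,0,25,-15,0]]]'
python3 - <<'E'
from h import *
o=bot.get_obs(); print(o['tool_pos'],o['contact_force'])
delta(546,-332.3,204,1.8)
E
```

```text
time: 7.35
tool_pos: [538.5, 66.3, 204.5]
tcp_rot: [3.141, 0.001, 0.059]
contact_force: [1.2, 1.0, -4.2]
grip_width: 47.8
finger_force: 30.0
[538.52464116  66.25860623 204.51267574] [ 1.16228243  1.01420273 -4.1953903 ]
delta [-1.61 39.83  0.05  1.6 ]
```

```bash

python3 -m crank '[[[0,-0.2,3,0,0.2],[0,-0.3,7.5,0,0.4],[0,-0.5,12.5,0,0.6],[0,-0.7,17.5,0,0.8],[0,-0.9,22.5,0,1],[0,-1.1,27.5,0,1.2],[0,-1.3,32.5,0,1.4],[0,-1.5,36.5,0,1.6],[0,-1.6,39.2,0,1.6],[0,-1.6,39.8,0,1.6]]]'
python3 -m crank '[[[0,0,0,2,0],[0,0,0,5,0],[0,0,0,9,0],[0,0,0,13,0],[0,0,0,15.5,0],[0,0,0,16,0],[0,0,0,16,0],[0,0,0,16,0],[0,0,0,16,0],[0,0,0,16,0]]]'
python3 - <<'E'
from h import *
o=bot.get_obs(); print(o['tool_pos'],o['contact_force'],np.degrees(o['tcp_rot']))
delta(546,-332.3,21,1.8)
p,d=bot.capture('top'); cv2.imwrite('pics/top1.png',p[:,:,::-1]); W=world('top',d); np.save('pics/top1.npy',d)
w=W[100:260,380:450].reshape(-1,3); w=w[(w[:,2]>50)&(w[:,2]<85)]; print(rect(w[:,:2]))
E
```

```text
time: 8.35
tool_pos: [546.8, -332.0, 203.7]
tcp_rot: [3.141, 0.001, 0.031]
contact_force: [-0.2, -0.8, -5.2]
grip_width: 48.1
finger_force: 30.0
time: 9.35
tool_pos: [548.1, -329.4, 46.4]
tcp_rot: [3.14, -0.002, 0.034]
contact_force: [0.2, 0.0, -4.7]
grip_width: 47.9
finger_force: 30.0
[ 548.08626854 -329.41707705   46.378508  ] [ 0.16843853  0.04285728 -4.72343642] [ 1.79896429e+02 -1.23629560e-01  1.95231270e+00]
delta [-0.22  0.28  2.54  0.15]
[ 637.4 -309.2   80.4   40.8  -25.6]
```

```bash

python3 -m crank '[[[0,-0.1,0.1,0.7,0.1],[0,-0.2,0.25,1.4,0.1],[0,-0.2,0.25,1.8,0.1],[0,-0.2,0.25,2,0.1],[0,-0.2,0.25,2.1,0.1],[0,-0.2,0.25,2.2,0.1],[0,-0.2,0.25,2.25,0.1],[0,-0.2,0.25,2.3,0.1],[0,-0.2,0.25,2.3,0.1],[0,-0.2,0.25,2.3,0.1]]]'
python3 - <<'E'
from h import *
o=bot.get_obs(); print(o['tool_pos'],o['contact_force'],np.degrees(o['tcp_rot']))
E
```

```text
time: 10.4
tool_pos: [545.5, -331.6, 21.8]
tcp_rot: [3.141, -0.0, 0.032]
contact_force: [-0.0, 0.3, -4.6]
grip_width: 47.9
finger_force: 30.0
[ 545.47685717 -331.58768773   21.81917579] [-0.02388434  0.27485304 -4.56733878] [ 1.79987502e+02 -7.69402510e-03  1.85053462e+00]
```

```bash

python3 -m crank '[[[0,0,0,0.02,0],[0,0,0,0.04,0],[0,0,0,0.06,0],[0,0,0,0.08,0],[0,0,0,0.1,0],[0,0,0,0.1,0],[0,0,0,0.1,0],[0,0,0,0.1,0],[0,0,0,0.1,0],[0,0,0,0.1,0]]]'

```

```text
time: 11.4
tool_pos: [545.5, -331.6, 21.3]
tcp_rot: [3.141, -0.0, 0.032]
contact_force: [-3.1, 2.7, 5.4]
grip_width: 47.7
finger_force: 30.0
```

```bash

python3 -m crank '[[[0.9,0,0,0,0],[0.9,0,0,0,0],[0.9,0,0,0,0],[0.9,0,0,0,0],[0.9,0,0,-2,0],[0.9,0,0,-6,0],[0.9,0,0,-11,0],[0.9,0,0,-15.5,0],[0.9,0,0,-19,0],[0.9,0,0,-20,0]]]'
python3 - <<'E'
from h import *
o=bot.get_obs(); print(o['tool_pos'])
p,W,o=shot('wtray2'); I=cv2.imread('pics/wtray2.png'); z=W[...,2]
m=(z>42)&(z<62)&(np.arange(420)<235)[:,None]&(np.abs(np.arange(560)-280)<80)
T=tool_T(o); XY=plane('wrist',52,T=T); v=np.flatnonzero(m.sum(1)>30)[0]; print(edges(m,XY),XY[v,280])
delta(455.5,-106.2,200,6.8); delta(455.5,-106.2,112,6.8)
E
```

```text
time: 12.4
tool_pos: [546.9, -332.6, 225.9]
tcp_rot: [3.136, -0.007, 0.032]
contact_force: [-0.2, -0.5, 0.2]
grip_width: 83.1
finger_force: 0.0
[ 546.91353411 -332.64599859  225.90432444]
[(np.float64(-309.0), np.float64(1.92), 155), (np.float64(-355.9), np.float64(1.67), 154)] [ 663.3413369  -327.77614155]
delta [ -8.38 -22.91   2.52  -4.95]
delta [ -8.38 -22.91  11.32  -4.95]
```

View pics/wtray2.png

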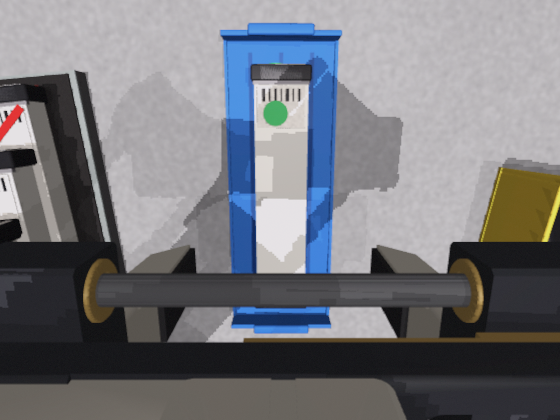

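Green lies centred in the tray: label at (275,113), section at x 255–310 px, between the tray sides at 228 and 337. Next is blue.

```bash

python3 -m crank '[[[1,-1,-3,0,-0.6],[1,-2.5,-7,0,-1.5],[1,-4,-11.5,0,-2.4],[1,-5.5,-15.5,0,-3.3],[1,-7,-19.5,0,-4.2],[1,-8,-22,1,-4.9],[1,-8.4,-22.9,2,-4.9],[1,-8.4,-22.9,3,-4.9],[1,-8.4,-22.9,4,-4.9],[1,-8.4,-22.9,4,-4.9]]]'
python3 - <<'E'
from h import *
p,W,o=shot('wblue'); z=W[...,2]; print(o['tool_pos'],np.degrees(o['tcp_rot']))
T=tool_T(o); XY=plane('wrist',142,T=T); m=(z>132)&(z<152)&(np.arange(420)<235)[:,None]&(np.abs(np.arange(560)-280)<90)
v=np.flatnonzero(m.sum(1)>30)[0]; u=np.flatnonzero(m[v+8]); print(XY[v,280],XY[v+8,u[[0,-1]]].mean(0),XY[v+8,u[[0,-1]]])
delta(455.5,-106.2,112,6.8)
E
```

```text
time: 13.45
tool_pos: [453.4, -105.7, 178.7]
tcp_rot: [-3.14, 0.003, 0.117]
contact_force: [-0.4, -0.1, -0.8]
grip_width: 91.9
finger_force: 0.0
[ 453.43878136 -105.72634099  178.6863613 ] [-179.91304157    0.18358926    6.70315446]
[529.43960011 -95.58113695] [ 526.00576536 -100.44951634] [[ 522.88413172  -74.26314652]
 [ 529.12739901 -126.63588615]]
delta [ 0.16  0.04  6.75 -0.11]
```

View pics/wblue.png

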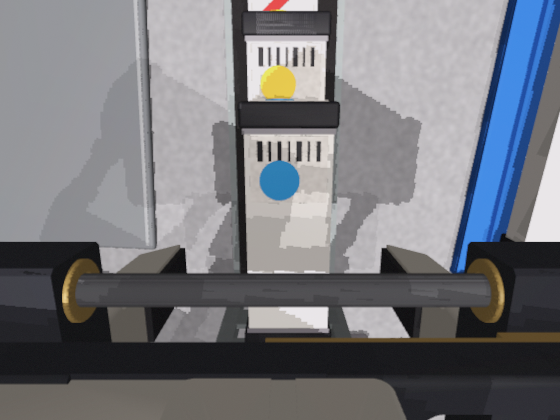

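Blue's dot is at (279,180) with its lid at x 245–330 px, the deck edges are at 232/338, and the yellow dot is at (278,83). Grip blue.

```bash

python3 -m crank '[[[1,0.13,0.3,2,-0.1],[1,0.13,0.3,4.5,-0.1],[1,0.13,0.3,6.3,-0.1],[1,0.13,0.3,6.7,-0.1],[0,0.13,0.3,6.7,-0.1],[0,0.13,0.3,6.7,-0.1],[0,0.13,0.3,6.7,-0.1],[0,0.13,0.3,6.7,-0.1],[0,0.13,0.3,6.7,-0.1],[0,0.13,0.3,6.7,-0.1]]]'
python3 - <<'E'
from h import *
o=bot.get_obs(); print('BLUE GRIP',o['tool_pos'],np.degrees(o['tcp_rot']),o['contact_force'])
a=np.radians(3.4); c=np.array([526.5,117]); X=np.array([np.cos(a),np.sin(a)]); Y=np.array([-X[1],X[0]])
for n,x,y in(('blue',-20,47),('yel',-20,-47)): print(n,c+x*X+y*Y)
b=c-20*X+47*Y; delta(*b,200,3.4); delta(*b,112,3.4)
E
```

```text
time: 14.5
tool_pos: [455.8, -108.2, 114.0]
tcp_rot: [3.141, -0.001, 0.12]
contact_force: [-0.6, -0.2, 0.3]
grip_width: 48.4
finger_force: 0.0
BLUE GRIP [ 455.84403663 -108.22577768  114.00343677] [ 1.79977827e+02 -2.96413720e-02  6.85165001e+00] [-0.59050671 -0.1932839   0.31138417]
blue [503.74780388 162.73114444]
yel [509.322603    68.89660062]
delta [  7.99 -26.33  -8.6    3.45]
delta [  7.99 -26.33   0.2    3.45]
```

```bash

python3 -m crank '[[[0,0,0,0,0],[0,0,0,0,0],[0,0,0,-0.2,0],[0,0,0,-0.7,0],[0,0,0,-1.5,0],[0,0,0,-3,0],[0,0,0,-5,0],[0,0,0,-7.5,0],[0,0,0,-8.5,0],[0,0,0,-8.6,0]]]'
python3 -m crank '[[[0,0.8,-3,0,0.4],[0,2.2,-7.5,0,1],[0,3.6,-12,0,1.6],[0,5,-16.5,0,2.2],[0,6.4,-21,0,2.8],[0,7.4,-24.5,0,3.4],[0,8,-26.2,0,3.4],[0,8,-26.3,1,3.4],[0,8,-26.3,3,3.4],[0,8,-26.3,5,3.4]]]'
python3 - <<'E'
from h import *
o=bot.get_obs(); print(o['tool_pos'],np.degrees(o['tcp_rot']),o['contact_force'],o['moment'])
delta(503.7,162.7,21,3.4)
E
```

```text
time: 15.5
tool_pos: [456.3, -108.4, 201.0]
tcp_rot: [3.14, -0.003, 0.12]
contact_force: [0.4, -0.4, -3.3]
grip_width: 47.4
finger_force: 30.0
time: 16.5
tool_pos: [502.9, 161.6, 147.7]
tcp_rot: [3.141, 0.002, 0.06]
contact_force: [0.4, -0.1, -3.3]
grip_width: 48.0
finger_force: 30.0
[502.93071938 161.63578167 147.67192147] [1.79956974e+02 1.06307228e-01 3.45113292e+00] [ 0.36092255 -0.10400966 -3.30294524] [-0.00866171 -0.03289117 -0.0358663 ]
delta [ 0.08 -0.1  12.67  0.05]
```

```bash

python3 -m crank '[[[0,0.08,-0.1,3,0],[0,0.08,-0.1,6.5,0],[0,0.08,-0.1,9.5,0],[0,0.08,-0.1,11.5,0],[0,0.08,-0.1,12,0],[0,0.08,-0.1,12.2,0],[0,0.08,-0.1,12.3,0],[0,0.08,-0.1,12.4,0],[0,0.08,-0.1,12.4,0],[0,0.08,-0.1,12.4,0]]]'
python3 -m crank '[[[0,0,0,0.02,0],[0,0,0,0.04,0],[0,0,0,0.06,0],[0,0,0,0.08,0],[0,0,0,0.1,0],[0,0,0,0.12,0],[0,0,0,0.14,0],[0,0,0,0.16,0],[0,0,0,0.18,0],[0,0,0,0.2,0]]]'

```

```text
time: 17.5
tool_pos: [504.9, 163.6, 26.3]
tcp_rot: [-3.142, -0.001, 0.06]
contact_force: [-0.4, 1.3, -3.5]
grip_width: 47.7
finger_force: 30.0
time: 18.5
tool_pos: [504.5, 163.5, 23.6]
tcp_rot: [3.141, 0.0, 0.06]
contact_force: [0.9, 0.1, -3.9]
grip_width: 47.4
finger_force: 30.0
```

```bash

python3 -m crank '[[[0,0,0,0.05,0],[0,0,0,0.1,0],[0,0,0,0.15,0],[0,0,0,0.2,0],[0,0,0,0.23,0],[0,0,0,0.26,0],[0,0,0,0.28,0],[0,0,0,0.3,0],[0,0,0,0.3,0],[0,0,0,0.3,0]]]'

```

```text
time: 19.5
tool_pos: [504.5, 163.5, 20.7]
tcp_rot: [3.142, -0.0, 0.06]
contact_force: [-0.2, 0.0, -3.7]
grip_width: 47.2
finger_force: 30.0
```

```bash

python3 -m crank '[[[0,0,0,0.03,0],[0,0,0,0.06,0],[0,0,0,0.09,0],[0,0,0,0.12,0],[0,0,0,0.15,0],[0,0,0,0.15,0],[0,0,0,0.15,0],[0,0,0,0.15,0],[0,0,0,0.15,0],[0,0,0,0.15,0]]]'

```

```text
time: 20.5
tool_pos: [504.6, 163.5, 20.0]
tcp_rot: [3.142, -0.0, 0.06]
contact_force: [-3.4, -1.6, 6.2]
grip_width: 47.8
finger_force: 30.0
```

```bash

python3 -m crank '[[[0.9,0,0,0,0],[0.9,0,0,0,0],[0.9,0,0,0,0],[0.9,0,0,0,0],[0.9,0,0,-2,0],[0.9,0,0,-5,0],[0.9,0,0,-8.5,0],[0.9,0,0,-12,0],[0.9,0,0,-15,0],[0.9,0,0,-16,0]]]'
python3 - <<'E'
from h import *
delta(483.1,-105,180,6.8)
E
```

```text
time: 21.5
tool_pos: [506.0, 163.8, 182.4]
tcp_rot: [-3.141, -0.006, 0.06]
contact_force: [-0.3, 0.2, -0.4]
grip_width: 82.7
finger_force: 0.0
delta [-3.91 26.7   0.24 -3.35]
```

```bash

python3 -m crank '[[[1,-0.4,3,0,-0.4],[1,-1,7.5,0,-1],[1,-1.7,12,0,-1.6],[1,-2.4,16.5,0,-2.2],[1,-3.1,21,0,-2.8],[1,-3.6,24.5,0,-3.3],[1,-3.9,26.5,1,-3.3],[1,-3.9,26.7,2.5,-3.3],[1,-3.9,26.7,3.5,-3.3],[1,-3.9,26.7,3.5,-3.3]]]'
python3 - <<'E'
from h import *
p,W,o=shot('wyel'); z=W[...,2]; print(o['tool_pos'],np.degrees(o['tcp_rot']))
T=tool_T(o)
for zz in(102,62):
    XY=plane('wrist',zz,T=T); m=(z>zz-10)&(z<zz+10)&(np.arange(420)<235)[:,None]&(np.abs(np.arange(560)-280)<70)
    v=np.flatnonzero(m.sum(1)>30)[0]; u=np.flatnonzero(m[v+8]); print(zz,XY[v,280],XY[v+8,u[[0,-1]]].mean(0),XY[v+8,u[[0,-1]]])
delta(483.1,-105,73,6.8)
E
```

```text
time: 22.5
tool_pos: [480.4, -104.7, 142.2]
tcp_rot: [-3.14, 0.004, 0.118]
contact_force: [-0.4, -0.3, 0.2]
grip_width: 92.0
finger_force: 0.0
[ 480.41642879 -104.73309718  142.24144117] [-179.88411924    0.21518351    6.74471749]
102 [582.24416746 -91.43283718] [578.63607943 -93.14592297] [[ 575.49227204  -66.88721364]
 [ 581.77988681 -119.4046323 ]]
62 [615.39153945 -87.15111674] [611.02488951 -86.75758928] [[ 608.214737    -63.25341013]
 [ 613.83504202 -110.26176843]]
delta [ 0.19  0.05  7.03 -0.02]
```

View pics/wyel.png

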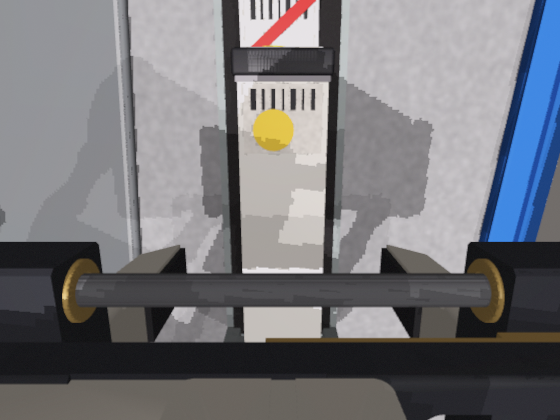

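Yellow's dot is at (273,130), still straight on the stack. Grip yellow.

```bash

python3 -m crank '[[[1,0.1,0,2,0],[1,0.1,0,4.5,0],[1,0.1,0,6.5,0],[1,0.1,0,7,0],[0,0.1,0,7,0],[0,0.1,0,7,0],[0,0.1,0,7,0],[0,0.1,0,7,0],[0,0.1,0,7,0],[0,0.1,0,7,0]]]'
python3 -m crank '[[[0,0,0,0,0],[0,0,0,0,0],[0,0,0,0,0],[0,0,0,0,0],[0,0,0,0,0],[0,0,0,-0.2,0],[0,0,0,-0.6,0],[0,0,0,-1.2,0],[0,0,0,-2.5,0],[0,0,0,-4,0]]]'
python3 - <<'E'
from h import *
delta(509.3,68.9,148,3.4)
E
```

```text
time: 23.55
tool_pos: [482.7, -105.1, 74.5]
tcp_rot: [-3.141, -0.0, 0.117]
contact_force: [-0.4, 3.5, 0.2]
grip_width: 47.9
finger_force: 1.1
time: 24.55
tool_pos: [482.1, -105.2, 114.3]
tcp_rot: [-3.141, 0.002, 0.118]
contact_force: [1.5, -0.1, -5.0]
grip_width: 47.3
finger_force: 30.0
delta [  4.74 -16.97  -3.37   3.35]
```

```bash

python3 -m crank '[[[0,0,0,-2,0],[0,0.8,-3,-3,0.5],[0,1.8,-6.5,-3.4,1.2],[0,2.9,-10.5,-3.4,2],[0,4,-14.2,-3.4,2.8],[0,4.7,-16.7,-2,3.3],[0,4.7,-17,1,3.3],[0,4.7,-17,4,3.3],[0,4.7,-17,6.5,3.3],[0,4.7,-17,7.5,3.3]]]'
python3 - <<'E'
from h import *
delta(509.3,68.9,22,3.4)
E
```

```text
time: 25.55
tool_pos: [507.7, 69.1, 37.0]
tcp_rot: [-3.141, 0.004, 0.06]
contact_force: [0.5, -0.5, -4.6]
grip_width: 47.6
finger_force: 30.0
delta [0.16 0.03 1.5  0.07]
```

```bash

python3 -m crank '[[[0,0.05,0,0.5,0],[0,0.1,0,0.9,0],[0,0.1,0,1.1,0],[0,0.1,0,1.2,0],[0,0.1,0,1.3,0],[0,0.1,0,1.35,0],[0,0.1,0,1.4,0],[0,0.1,0,1.4,0],[0,0.1,0,1.4,0],[0,0.1,0,1.4,0]]]'

```

```text
time: 26.55
tool_pos: [510.4, 69.2, 25.2]
tcp_rot: [3.141, -0.0, 0.06]
contact_force: [-0.0, -0.2, -5.4]
grip_width: 47.8
finger_force: 30.0
```

```bash

python3 -m crank '[[[0,0,0,0.06,0],[0,0,0,0.12,0],[0,0,0,0.18,0],[0,0,0,0.24,0],[0,0,0,0.3,0],[0,0,0,0.34,0],[0,0,0,0.38,0],[0,0,0,0.4,0],[0,0,0,0.4,0],[0,0,0,0.4,0]]]'

```

```text
time: 27.55
tool_pos: [510.4, 69.2, 21.2]
tcp_rot: [3.141, -0.0, 0.06]
contact_force: [-0.2, 0.5, -5.0]
grip_width: 47.6
finger_force: 30.0
```

```bash

python3 -m crank '[[[0,0,0,0.03,0],[0,0,0,0.06,0],[0,0,0,0.09,0],[0,0,0,0.12,0],[0,0,0,0.14,0],[0,0,0,0.14,0],[0,0,0,0.14,0],[0,0,0,0.14,0],[0,0,0,0.14,0],[0,0,0,0.14,0]]]'

```

```text
time: 28.55
tool_pos: [510.4, 69.2, 20.5]
tcp_rot: [3.141, -0.001, 0.06]
contact_force: [-2.8, -0.5, 5.4]
grip_width: 47.7
finger_force: 30.0
```

```bash

python3 -m crank '[[[0.9,0,0,0,0],[0.9,0,0,0,0],[0.9,0,0,0,0],[0.9,0,0,0,0],[0.9,0,0,-2,0],[0.9,0,0,-5,0],[0.9,0,0,-8,0],[0.9,0,0,-10,0],[0.9,0,0,-11,0],[0.9,0,0,-11,0]]]'
python3 - <<'E'
from h import *
delta(508.8,-101.6,132,6.8)
E
```

```text
time: 29.55
tool_pos: [511.0, 69.2, 130.8]
tcp_rot: [3.141, -0.003, 0.06]
contact_force: [-0.1, 0.3, 0.6]
grip_width: 82.5
finger_force: 0.0
delta [-1.25 17.03 -0.12 -3.35]
```

```bash

python3 -m crank '[[[1,-0.2,3,0,-0.6],[1,-0.5,7,0,-1.4],[1,-0.8,11,0,-2.2],[1,-1.1,14.5,0,-3],[1,-1.25,16.7,0,-3.3],[1,-1.25,17,0,-3.3],[1,-1.25,17,0,-3.3],[1,-1.25,17,0,-3.3],[1,-1.25,17,0,-3.3],[1,-1.25,17,0,-3.3]]]'
python3 - <<'E'
from h import *
p,W,o=shot('wred'); z=W[...,2]; print(o['tool_pos'],np.degrees(o['tcp_rot']))
T=tool_T(o)
XY=plane('wrist',62,T=T); m=(z>52)&(z<72)&(np.arange(420)<235)[:,None]&(np.abs(np.arange(560)-280)<70)
v=np.flatnonzero(m.sum(1)>30)[0]; u=np.flatnonzero(m[v+8]); print(XY[v,280],XY[v+8,u[[0,-1]]].mean(0),XY[v+8,u[[0,-1]]]); print(edges(m,XY))
XY=plane('wrist',22,T=T); m=(z>14)&(np.arange(420)<235)[:,None]&(np.abs(np.arange(560)-280)<110); print('deck',edges(m,XY)); v=np.flatnonzero(m.sum(1)>30)[0]; print(XY[v,280])
delta(508.8,-101.6,33,6.8)
E
```

```text
time: 30.55
tool_pos: [508.1, -100.3, 129.7]
tcp_rot: [-3.141, 0.0, 0.119]
contact_force: [-0.5, 0.2, 0.3]
grip_width: 91.7
finger_force: 0.0
[ 508.12380057 -100.25577807  129.73743878] [-1.79994104e+02  7.63209868e-03  6.83178870e+00]
[635.22477902 -83.64737312] [631.09771764 -83.85406403] [[ 627.8853103   -57.44650829]
 [ 634.31012498 -110.26161978]]
[(np.float64(-74.1), np.float64(7.66), 198), (np.float64(-121.7), np.float64(7.43), 199)]
deck [(np.float64(-50.6), np.float64(6.8), 232), (np.float64(-145.7), np.float64(6.76), 232)]
[649.97573117 -81.58971748]
delta [0.05 0.12 9.68 0.02]
```

View pics/wred.png

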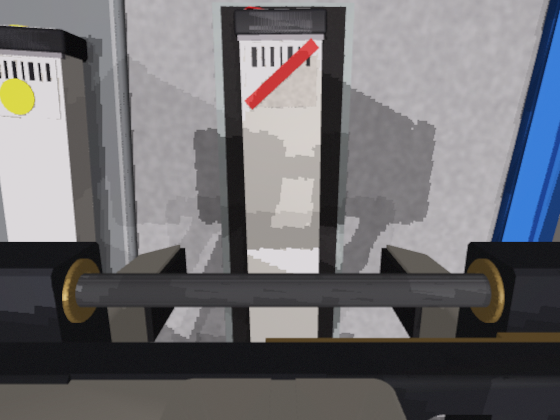

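Red's slash at (282,75) is unmistakable, and the section lies centred on the deck with yellow safely on the mat. Grip red.

```bash

python3 -m crank '[[[1,0,0,3,-0.4],[1,0,0,6.5,-0.4],[1,0,0,9,-0.4],[1,0,0,9.6,-0.4],[0,0,0,9.6,-0.4],[0,0,0,9.6,-0.4],[0,0,0,9.6,-0.4],[0,0,0,9.6,-0.4],[0,0,0,9.6,-0.4],[0,0,0,9.6,-0.4]]]'
python3 -m crank '[[[0,0,0,0,0],[0,0,0,0,0],[0,0,0,0,0],[0,0,0,0,0],[0,0,0,0,0],[0,0,0,-0.2,0],[0,0,0,-0.6,0],[0,0,0,-1.2,0],[0,0,0,-2.5,0],[0,0,0,-4,0]]]'
python3 - <<'E'
from h import *
delta(524.2,317.5,165,3.5)
E
```

```text
time: 31.6
tool_pos: [508.2, -101.1, 34.3]
tcp_rot: [-3.142, -0.001, 0.125]
contact_force: [-0.3, 3.9, 1.9]
grip_width: 48.3
finger_force: 1.8
time: 32.6
tool_pos: [507.5, -101.2, 73.8]
tcp_rot: [-3.141, 0.002, 0.125]
contact_force: [0.3, 0.2, -5.9]
grip_width: 47.8
finger_force: 30.0
delta [  6.86 -41.34  -9.12   3.64]
```

```bash

python3 -m crank '[[[0,0,0,-3,0],[0,0,-1,-6.5,0],[0,0.3,-3,-9,0.2],[0,1,-7,-9.1,0.6],[0,1.7,-11.5,-9.1,1],[0,2.4,-16,-9.1,1.4],[0,3.2,-20.5,-9.1,1.8],[0,4,-25,-9.1,2.2],[0,4.7,-29,-9.1,2.5],[0,5,-31,-9.1,2.7]]]'
python3 - <<'E'
from h import *
delta(524.2,317.5,165,3.5)
E
```

```text
time: 33.6
tool_pos: [518.5, 215.8, 164.7]
tcp_rot: [-3.141, 0.0, 0.08]
contact_force: [0.5, -0.3, -4.9]
grip_width: 48.3
finger_force: 30.0
delta [  1.38 -10.09  -0.03   1.09]
```

```bash

python3 -m crank '[[[0,0.4,-3,0,0.3],[0,0.9,-6.5,0,0.7],[0,1.3,-9.3,0,1.1],[0,1.4,-10,0,1.1],[0,1.4,-10,1.5,1.1],[0,1.4,-10,4,1.1],[0,1.4,-10,6.5,1.1],[0,1.4,-10,7.5,1.1],[0,1.4,-10,7.5,1.1],[0,1.4,-10,7.5,1.1]]]'
python3 - <<'E'
from h import *
p,W,o=shot('wcr2'); z=W[...,2]; print(o['tool_pos'],np.degrees(o['tcp_rot']))
T=tool_T(o); zz=o['tool_pos'][2]-12.3+40; R=(np.arange(420)<235)[:,None]&(np.abs(np.arange(560)-280)<110)
XY=plane('wrist',zz,T=T); m=(z>zz-12)&(z<zz+12)&R; v=np.flatnonzero(m.sum(1)>30)[0]; print('red',v,XY[v,280],edges(m,XY))
XY=plane('wrist',12,T=T); m=(z>6)&R; v=np.flatnonzero(m.sum(1)>50)[0]; print('plate',v,XY[v,280],edges(m,XY))
delta(524.2,317.5,38,3.5)
E
```

```text
time: 34.6
tool_pos: [526.0, 313.3, 90.7]
tcp_rot: [-3.141, -0.001, 0.058]
contact_force: [-0.7, 0.5, -4.3]
grip_width: 48.0
finger_force: 30.0
[525.98742963 313.26471508  90.72441672] [-1.79983907e+02 -7.01659166e-02  3.33031513e+00]
red 0 [629.70273858 319.92612184] [(np.float64(336.7), np.float64(3.69), 235), (np.float64(289.1), np.float64(3.64), 235)]
plate 0 [661.94802215 322.59576712] [(np.float64(363.8), np.float64(3.52), 229), (np.float64(269.9), np.float64(3.64), 235)]
delta [-0.18 -0.41  5.32 -0.16]
```

View pics/wcr2.png

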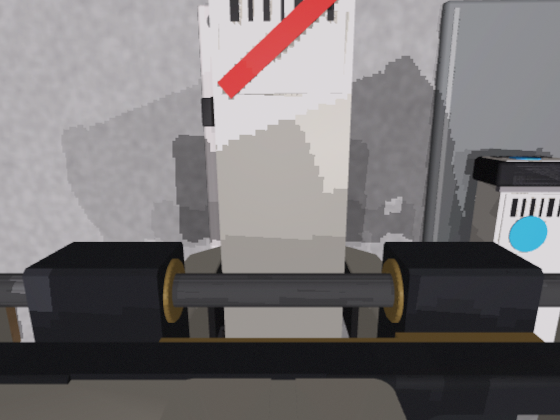

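```bash

python3 -m crank '[[[0,-0.1,-0.2,0.5,-0.1],[0,-0.18,-0.4,1.2,-0.1],[0,-0.18,-0.4,2,-0.1],[0,-0.18,-0.4,3,-0.1],[0,-0.18,-0.4,3.8,-0.1],[0,-0.18,-0.4,4.2,-0.1],[0,-0.18,-0.4,4.5,-0.1],[0,-0.18,-0.4,4.6,-0.1],[0,-0.18,-0.4,4.6,-0.1],[0,-0.18,-0.4,4.6,-0.1]]]'
python3 - <<'E'
from h import *
o=bot.get_obs(); print(o['tool_pos'],o['contact_force'],o['moment']); delta(524.2,317.5,38,3.5)
T=poseT(525.99,313.26,90.72,3.33); XY=plane('wrist',47,T=T); print('saddle',XY[97,205],XY[127,205])
E
```

```text
time: 35.65
tool_pos: [523.6, 317.3, 44.2]
tcp_rot: [-3.141, -0.001, 0.06]
contact_force: [-0.2, -0.2, -5.4]
grip_width: 47.4
finger_force: 30.0
[523.56464488 317.2900733   44.15129182] [-0.20720496 -0.16427477 -5.38418899] [0.03067301 0.03884644 0.05781007]
delta [ 0.06 -0.02  0.62 -0.05]
saddle [602.17832944 359.25661506] [586.48256739 359.15450757]
```

```bash

python3 -m crank '[[[0,0.1,0,0.1,0],[0,0.1,0,0.2,0],[0,0.1,0,0.3,0],[0,0.1,0,0.4,0],[0,0.1,0,0.46,0],[0,0.1,0,0.5,0],[0,0.1,0,0.54,0],[0,0.1,0,0.57,0],[0,0.1,0,0.6,0],[0,0.1,0,0.6,0]]]'

```

```text
time: 36.65
tool_pos: [524.4, 317.5, 38.2]
tcp_rot: [-3.141, -0.001, 0.06]
contact_force: [-0.2, 1.2, -0.4]
grip_width: 47.9
finger_force: 30.0
```

Contact has begun (force has gone from −5.4 to −0.4). I'll go slightly lower, release and look.

```bash

python3 -m crank '[[[0,0,0,0.03,0],[0,0,0,0.05,0],[0,0,0,0.05,0],[0,0,0,0.05,0],[0.9,0,0,0.05,0],[0.9,0,0,0.05,0],[0.9,0,0,0.05,0],[0.9,0,0,0.05,0],[0.9,0,0,-1,0],[0.9,0,0,-3,0]]]'
python3 -m crank '[[[0.9,0,0,-3,0],[0.9,0,0,-7,0],[0.9,0,0,-11,0],[0.9,0,0,-14.5,0],[0.9,0,0,-16,0],[0.9,0,0,-16,0],[0.9,0,0,-16,0],[0.9,0,0,-16,0],[0.9,0,0,-16,0],[0.9,0,0,-16,0]]]'
python3 - <<'E'
from h import *
p,W,o=shot('wcr3'); z=W[...,2]; print(o['tool_pos'],np.degrees(o['tcp_rot']))
T=tool_T(o); R=(np.arange(420)<235)[:,None]&(np.abs(np.arange(560)-280)<85)
XY=plane('wrist',65.6,T=T); m=(z>54)&R; v=np.flatnonzero(m.sum(1)>30)[0]; print('red z',np.nanmedian(z[m]),v,XY[v,280],edges(m,XY))
XY=plane('wrist',12,T=T); m=(z>6)&R; v=np.flatnonzero(m.sum(1)>50)[0]; print('plate',v,XY[v,280],edges(m,XY))
p,d=bot.capture('top'); cv2.imwrite('pics/top2.png',p[:,:,::-1]); np.save('pics/top2.npy',d)
cv2.imwrite('pics/cr3.png',np.hstack([cv2.resize(cv2.imread('pics/wcr3.png')[:,180:400],None,fx=1.4,fy=1.4),cv2.resize(p[125:250,150:300,::-1],(450,588))[:588,:480]]))
E
```

```text
time: 37.65
tool_pos: [523.4, 316.8, 67.1]
tcp_rot: [3.14, 0.003, 0.06]
contact_force: [0.8, 0.9, -0.3]
grip_width: 82.4
finger_force: 0.0
time: 38.65
tool_pos: [524.0, 317.1, 226.7]
tcp_rot: [3.141, 0.002, 0.06]
contact_force: [0.0, -0.0, 0.1]
grip_width: 82.6
finger_force: 0.0
[523.98077704 317.14239759 226.67369258] [1.79955213e+02 1.05348241e-01 3.44724490e+00]
red z 65.48691911791565 44 [651.91131169 326.71567571] [(np.float64(341.2), np.float64(3.46), 172), (np.float64(294.1), np.float64(3.33), 173)]
plate 44 [662.53589291 327.6989024 ] [(np.float64(363.9), np.float64(3.47), 187), (np.float64(271.3), np.float64(3.43), 186)]
```

View pics/cr3.png

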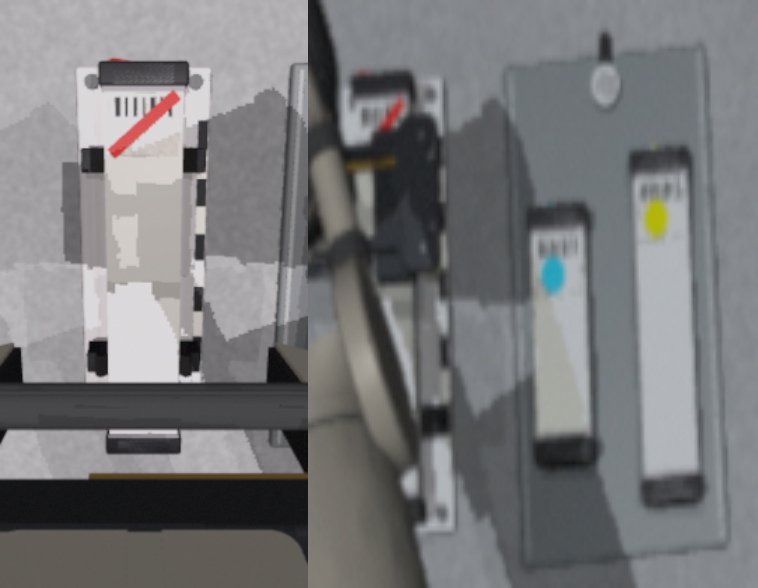

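```bash
python3 - <<'E'
from h import *
I=cv2.imread('pics/wcr3.png').astype(int).sum(2)/3
T=poseT(523.98,317.14,226.67,3.447)
f=lambda r,z,u=280: round(plane('wrist',z,T=T)[r,u,0],1)
print('col282',[(r,int(I[r,282])) for r in list(range(38,50))+list(range(300,330))])
print('saddle L col 245',[(r,int(I[r,246])) for r in list(range(100,130))+list(range(238,275))])
print('plate col 240',[(r,int(I[r,240])) for r in range(40,56)])
for r in (42,44,46,318,320,322,324,326): print(r,f(r,65.6),f(r,12,240))
for r in (105,108,120,124,243,246,264,268): print('s',r,f(r,47,246))
E
```

```text
col282 [(38, 173), (39, 172), (40, 173), (41, 174), (42, 170), (43, 138), (44, 44), (45, 61), (46, 67), (47, 65), (48, 67), (49, 71), (300, 60), (301, 60), (302, 61), (303, 61), (304, 58), (305, 53), (306, 99), (307, 179), (308, 217), (309, 204), (310, 146), (311, 143), (312, 127), (313, 62), (314, 56), (315, 58), (316, 48), (317, 50), (318, 49), (319, 44), (320, 49), (321, 51), (322, 49), (323, 55), (324, 114), (325, 163), (326, 162), (327, 161), (328, 160), (329, 161)]
saddle L col 245 [(100, 217), (101, 217), (102, 217), (103, 203), (104, 138), (105, 84), (106, 34), (107, 32), (108, 32), (109, 33), (110, 32), (111, 34), (112, 36), (113, 35), (114, 32), (115, 33), (116, 33), (117, 31), (118, 33), (119, 34), (120, 35), (121, 32), (122, 37), (123, 89), (124, 130), (125, 130), (126, 130), (127, 136), (128, 149), (129, 149), (238, 201), (239, 201), (240, 201), (241, 192), (242, 155), (243, 114), (244, 15), (245, 12), (246, 11), (247, 13), (248, 13), (249, 11), (250, 12), (251, 23), (252, 41), (253, 48), (254, 48), (255, 51), (256, 48), (257, 48), (258, 46), (259, 47), (260, 46), (261, 45), (262, 43), (263, 42), (264, 41), (265, 112), (266, 181), (267, 203), (268, 203), (269, 203), (270, 203), (271, 203), (272, 189), (273, 117), (274, 42)]
plate col 240 [(40, 177), (41, 177), (42, 177), (43, 177), (44, 177), (45, 177), (46, 175), (47, 182), (48, 204), (49, 217), (50, 218), (51, 217), (52, 218), (53, 217), (54, 208), (55, 179)]
42 653.8 662.4
44 652.2 660.6
46 650.7 658.8
318 401.8 367.5
320 399.6 364.9
322 397.3 362.3
324 395.1 359.7
326 392.9 357.1
s 105 603.3
s 108 600.7
s 120 590.2
s 124 586.6
s 243 471.8
s 246 468.6
s 264 449.4
s 268 445.1
```

Red is seated: lid height 65.5 mm (expected 65.6), on the cradle axis and within 2 mm lengthwise. Blue and yellow lie side by side on the mat and the loupe hasn't moved. Now yellow goes back.

```bash
python3 -c "
from h import *
delta(510.4,69.2,100,3.44)"
python3 -m crank '[[[0.9,-0.2,3,1,0],[0.9,-0.6,7.5,2,0],[0.9,-1,12.5,3,0],[0.9,-1.5,17,4,0],[0.9,-2,21,6,0],[0.9,-2.4,24,8.5,0],[0.9,-2.8,24.7,11,0],[0.9,-2.8,24.7,12.7,0],[0.9,-2.8,24.7,12.7,0],[0.9,-2.8,24.7,12.7,0]]]'
python3 -c "
from h import *
delta(510.4,69.2,20.5,3.44)"
```

```text
delta [-2.870e+00  2.467e+01  1.271e+01  1.000e-02]
time: 39.75
tool_pos: [511.5, 69.1, 101.1]
tcp_rot: [3.142, -0.0, 0.06]
contact_force: [0.5, 0.0, 0.3]
grip_width: 82.7
finger_force: 0.0
delta [-0.11 -0.01  8.06  0.01]
```

```bash

python3 -m crank '[[[0.9,-0.1,0,2.5,0],[0.9,-0.1,0,5.5,0],[0.9,-0.1,0,7.5,0],[0.9,-0.1,0,8,0],[0.9,-0.1,0,8,0],[0,-0.1,0,8,0],[0,-0.1,0,8,0],[0,-0.1,0,8,0],[0,-0.1,0,8,0],[0,-0.1,0,8,0]]]'
python3 -m crank '[[[0,0,0,0,0],[0,0,0,0,0],[0,0,0,0,0],[0,0,0,0,0],[0,0,0,-0.2,0],[0,0,0,-0.6,0],[0,0,0,-1.4,0],[0,0,0,-3,0],[0,0,0,-5.5,0],[0,0,0,-7.5,0]]]'
python3 -c "
from h import *
delta(479.4,-104.4,95,6.8)"
```

```text
time: 40.75
tool_pos: [510.4, 69.0, 21.1]
tcp_rot: [3.142, -0.001, 0.06]
contact_force: [-0.4, -1.0, 3.2]
grip_width: 47.7
finger_force: 30.0
time: 41.75
tool_pos: [510.1, 69.0, 97.0]
tcp_rot: [3.141, 0.0, 0.06]
contact_force: [0.7, 0.0, -4.9]
grip_width: 47.8
finger_force: 30.0
delta [-4.11 17.12  0.2  -3.35]
```

```bash

python3 -m crank '[[[0,-0.4,3,0,-0.5],[0,-1,7,0,-1.3],[0,-1.8,11,0,-2.1],[0,-2.5,14.5,0,-2.9],[0,-3,16.7,0,-3.3],[0,-3,17.1,0,-3.3],[0,-3,17.1,1,-3.3],[0,-3,17.1,2.5,-3.3],[0,-3,17.1,3.5,-3.3],[0,-3,17.1,3.5,-3.3]]]'
python3 -m crank '[[[0,0,0,0.3,0],[0,0,0,0.6,0],[0,0,0,0.8,0],[0,0,0,0.8,0],[0,0,0,0.8,0],[0,0,0,0.8,0],[0,0,0,0.8,0],[0,0,0,0.8,0],[0,0,0,0.8,0],[0,0,0,0.8,0]]]'
python3 -c "
from h import *
print(bot.get_obs()['tcp_rot']);delta(479.4,-104.4,36,6.8)"
```

```text
time: 42.75
tool_pos: [489.4, -102.1, 59.1]
tcp_rot: [-3.14, 0.003, 0.119]
contact_force: [-0.6, -0.1, -5.0]
grip_width: 47.9
finger_force: 30.0
time: 43.75
tool_pos: [490.5, -103.5, 52.8]
tcp_rot: [3.141, -0.0, 0.118]
contact_force: [-0.1, 0.4, -5.7]
grip_width: 47.5
finger_force: 30.0
[ 3.14148028e+00 -1.09013224e-05  1.17728727e-01]
delta [-1.12 -0.05  1.68 -0.05]
```

```bash

python3 -m crank '[[[0,-0.1,0,0.2,0],[0,-0.3,0,0.5,0],[0,-0.5,0,0.8,0],[0,-0.7,-0.05,1,0],[0,-0.9,-0.05,1.2,0],[0,-1,-0.05,1.3,0],[0,-1.1,-0.05,1.4,0],[0,-1.1,-0.05,1.5,0],[0,-1.1,-0.05,1.5,0],[0,-1.1,-0.05,1.5,0]]]'
python3 - <<'E'
from h import *
delta(479.4,-104.4,34.8,6.8)
p,d=bot.capture('top'); cv2.imwrite('pics/top3.png',p[:,:,::-1])
p,W,o=shot('wy2'); cv2.imwrite('pics/y2.png',np.hstack([cv2.resize(cv2.imread('pics/wy2.png')[:,180:400],(400,600)),cv2.resize(cv2.imread('pics/top3.png')[135:255,295:375],(400,600))]))
E
```

```text
time: 44.75
tool_pos: [479.7, -104.4, 37.9]
tcp_rot: [3.141, -0.0, 0.118]
contact_force: [0.8, -0.2, -4.4]
grip_width: 47.8
finger_force: 30.0
delta [-0.03  0.    0.31 -0.05]
```

View pics/y2.png

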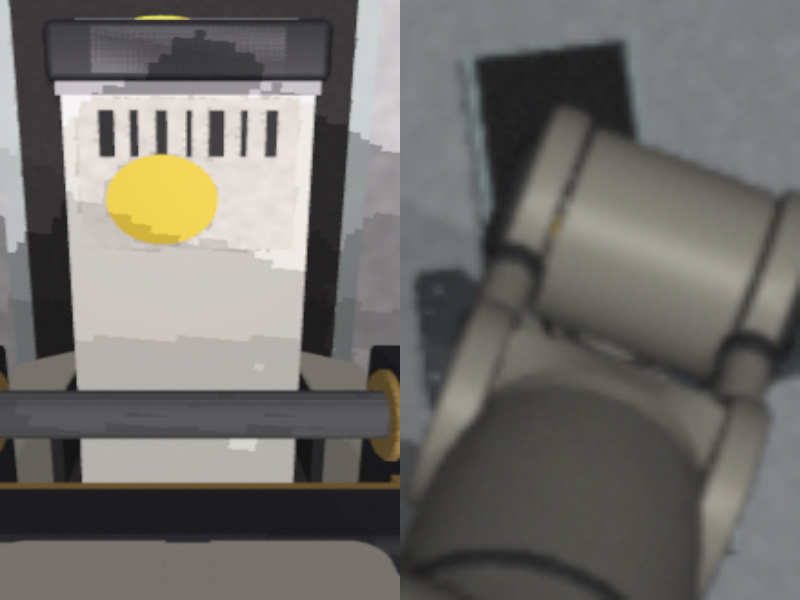

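Yellow is centred over the deck: dot at (162,198) in the crop, with equal black margins left and right. Lower it.

```bash

python3 -m crank '[[[0,0,0,0.05,0],[0,0,0,0.1,0],[0,0,0,0.15,0],[0,0,0,0.19,0],[0,0,0,0.22,0],[0,0,0,0.25,0],[0,0,0,0.27,0],[0,0,0,0.28,0],[0,0,0,0.28,0],[0,0,0,0.28,0]]]'
```

```text
time: 45.85
tool_pos: [479.6, -104.3, 35.2]
tcp_rot: [3.141, -0.0, 0.118]
contact_force: [-1.2, 0.3, -2.5]
grip_width: 47.7
finger_force: 30.0
```

```bash

python3 -m crank '[[[0,0,0,0.02,0],[0,0,0,0.04,0],[0,0,0,0.05,0],[0,0,0,0.05,0],[0,0,0,0.05,0],[0.9,0,0,0.05,0],[0.9,0,0,0.05,0],[0.9,0,0,0.05,0],[0.9,0,0,0.05,0],[0.9,0,0,-1,0]]]'
python3 -m crank '[[[0.9,0,0,-3,0],[0.9,0,0,-6,0],[0.9,0,0,-9,0],[0.9,0,0,-12,0],[0.9,0,0,-14,0],[0.9,0,0,-14,0],[0.9,0,0,-14,0],[0.9,0,0,-14,0],[0.9,0,0,-14,0],[0.9,0,0,-14,0]]]'
python3 - <<'E'
from h import *
p,W,o=shot('wy3'); z=W[...,2]; print(o['tool_pos']); T=tool_T(o); R=(np.arange(420)<235)[:,None]&(np.abs(np.arange(560)-280)<85)
XY=plane('wrist',62,T=T); m=(z>54)&(z<72)&R; v=np.flatnonzero(m.sum(1)>30)[0]; print(np.nanmedian(z[m]),XY[v,280],edges(m,XY))
XY=plane('wrist',22,T=T); m=(z>14)&R; print('deck',edges(m,XY))
delta(504.6,163.5,150,3.44)
E
```

```text
time: 46.85
tool_pos: [478.7, -104.0, 44.3]
tcp_rot: [-3.14, 0.002, 0.118]
contact_force: [1.0, 0.1, 0.2]
grip_width: 81.1
finger_force: 0.0
time: 47.85
tool_pos: [479.2, -104.2, 184.2]
tcp_rot: [-3.141, 0.002, 0.118]
contact_force: [-0.3, 0.2, -0.1]
grip_width: 83.0
finger_force: 0.0
[ 479.1842421  -104.18320134  184.15320638]
61.918115805367734 [579.18170462 -90.48348928] [(np.float64(-75.3), np.float64(6.96), 142), (np.float64(-122.9), np.float64(6.76), 143)]
deck [(np.float64(-50.5), np.float64(6.8), 235), (np.float64(-145.7), np.float64(6.74), 235)]
delta [  5.66 -26.29   3.43   3.31]
```

View pics/wy3.png

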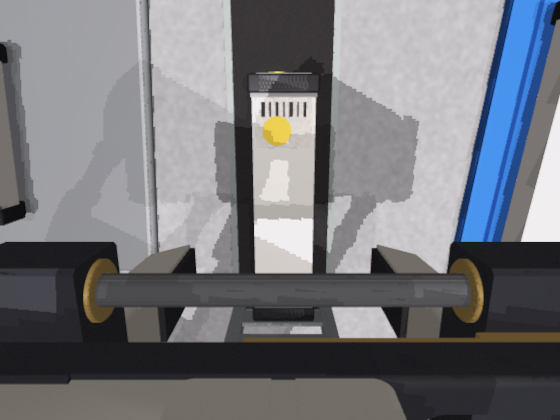

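Yellow lies straight on the deck: dot at (277,130), 232–335 px deck. It is within 1 mm of centre, and its lid height is 61.9 mm (expected 62). Next is blue.

```bash

python3 -m crank '[[[0.9,0.6,-3,0,0.4],[0.9,1.6,-7.5,0,1],[0.9,2.6,-12,0,1.6],[0.9,3.6,-16.5,0,2.2],[0.9,4.6,-21,0,2.8],[0.9,5.3,-24.5,1,3.3],[0.9,5.66,-26.3,3,3.3],[0.9,5.66,-26.3,6,3.3],[0.9,5.66,-26.3,8,3.3],[0.9,5.66,-26.3,8,3.3]]]'
python3 - <<'E'
from h import *
delta(504.6,163.5,20.3,3.44)
p,d=bot.capture('top'); cv2.imwrite('pics/top4.png',p[:,:,::-1]); np.save('pics/top4.npy',d)
cv2.imwrite('pics/t4.png',cv2.resize(p[135:255,295:375,::-1],(400,600),interpolation=2))
E
```

```text
time: 48.9
tool_pos: [502.8, 163.4, 102.0]
tcp_rot: [3.141, 0.007, 0.061]
contact_force: [0.6, -0.0, -0.2]
grip_width: 82.5
finger_force: 0.0
delta [ 0.18 -0.    8.17  0.04]
```

View pics/t4.png

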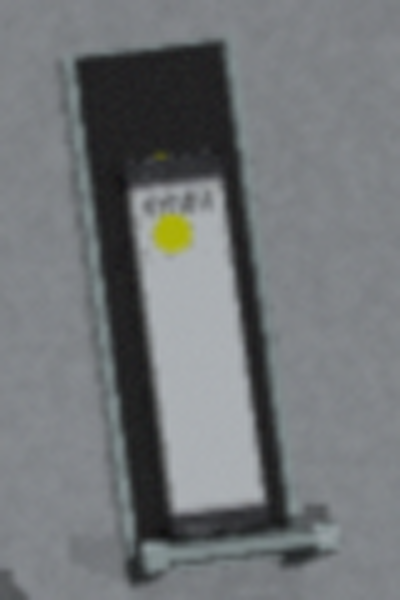

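Yellow (dot at 173,234 in the crop) is straight, with its end at the back stop. Pick up blue.

```bash

python3 -m crank '[[[0.9,0.1,0,2.5,0],[0.9,0.1,0,5.5,0],[0.9,0.1,0,7.5,0],[0.9,0.1,0,8.1,0],[0.9,0.1,0,8.1,0],[0,0.1,0,8.1,0],[0,0.1,0,8.1,0],[0,0.1,0,8.1,0],[0,0.1,0,8.1,0],[0,0.1,0,8.1,0]]]'
python3 -m crank '[[[0,0,0,0,0],[0,0,0,0,0],[0,0,0,0,0],[0,0,0,0,0],[0,0,0,-0.2,0],[0,0,0,-0.6,0],[0,0,0,-1.6,0],[0,0,0,-4,0],[0,0,0,-8,0],[0,0,0,-11,0]]]'
python3 -c "
from h import *
delta(452.9,-107.8,120,6.8)"
```

```text
time: 49.95
tool_pos: [506.0, 163.6, 24.3]
tcp_rot: [3.142, -0.001, 0.06]
contact_force: [0.4, -1.7, 3.9]
grip_width: 47.7
finger_force: 30.0
time: 50.95
tool_pos: [506.1, 163.6, 136.3]
tcp_rot: [-3.142, -0.001, 0.06]
contact_force: [1.1, 0.0, -2.9]
grip_width: 48.0
finger_force: 30.0
delta [-6.94 26.77  1.63 -3.35]
```

```bash

python3 -m crank '[[[0,-0.6,3,0,-0.4],[0,-1.6,7.5,0,-1],[0,-2.6,12,0,-1.6],[0,-3.6,16.5,0,-2.2],[0,-4.6,21,0,-2.8],[0,-5.4,24.5,0,-3.3],[0,-5.8,26.5,0,-3.3],[0,-5.8,26.7,1,-3.3],[0,-5.8,26.7,2.5,-3.3],[0,-5.8,26.7,3.5,-3.3]]]'
python3 -m crank '[[[0,0,0,0,0],[0,0,0,0,0],[0,0,0,0,0],[0,0,0,0,0],[0,0,0,0,0],[0,0,0,0,0],[0,0,0,0,0],[0,0,0,0,0],[0,0,0,0,0],[0,0,0,0,0]]]'
python3 -c "
from h import *
delta(454.3,-107.3,82,6.8)"
```

```text
time: 51.95
tool_pos: [463.5, -105.7, 98.1]
tcp_rot: [-3.141, 0.001, 0.118]
contact_force: [0.3, -0.2, -3.1]
grip_width: 47.6
finger_force: 30.0
time: 52.95
tool_pos: [464.0, -106.4, 99.0]
tcp_rot: [3.142, 0.0, 0.118]
contact_force: [0.0, 1.4, -3.6]
grip_width: 47.7
finger_force: 30.0
delta [-0.98 -0.03  1.7  -0.05]
```

```bash

python3 -m crank '[[[0,-0.1,0,0.3,0],[0,-0.3,0,0.7,0],[0,-0.5,0,1,0],[0,-0.7,0,1.3,0],[0,-0.85,0,1.5,0],[0,-0.95,0,1.6,0],[0,-1,0,1.7,0],[0,-1,0,1.7,0],[0,-1,0,1.7,0],[0,-1,0,1.7,0]]]'
python3 -m crank '[[[0,0,0,0.05,0],[0,0,0,0.1,0],[0,0,0,0.15,0],[0,0,0,0.2,0],[0,0,0,0.22,0],[0,0,0,0.24,0],[0,0,0,0.26,0],[0,0,0,0.28,0],[0,0,0,0.28,0],[0,0,0,0.28,0]]]'
python3 -c "
from h import *
print(bot.get_obs()['contact_force']);delta(454.3,-107.3,78,6.8)"
```

```text
time: 53.95
tool_pos: [454.2, -107.6, 82.1]
tcp_rot: [3.141, -0.0, 0.118]
contact_force: [-0.7, 0.4, -4.1]
grip_width: 47.5
finger_force: 30.0
time: 54.95
tool_pos: [454.1, -107.6, 79.2]
tcp_rot: [3.142, -0.0, 0.118]
contact_force: [-0.2, 0.0, -3.9]
grip_width: 47.7
finger_force: 30.0
[-0.20632279  0.04377835 -3.88873847]
delta [ 0.02 -0.03  0.12 -0.06]
```

```bash

python3 -m crank '[[[0,0,0,0.03,0],[0,0,0,0.06,0],[0,0,0,0.09,0],[0,0,0,0.12,0],[0,0,0,0.14,0],[0,0,0,0.14,0],[0,0,0,0.14,0],[0,0,0,0.14,0],[0,0,0,0.14,0],[0,0,0,0.14,0]]]'
```

```text
time: 55.95
tool_pos: [454.1, -107.6, 78.3]
tcp_rot: [3.141, -0.0, 0.118]
contact_force: [-2.0, 0.7, 5.4]
grip_width: 47.9
finger_force: 30.0
```

Contact. Release, rise, move clear and inspect.

```bash

python3 -m crank '[[[0.9,0,0,0,0],[0.9,0,0,0,0],[0.9,0,0,0,0],[0.9,0,0,0,0],[0.9,0,0,-2,0],[0.9,0,0,-5,0],[0.9,0,0,-8.5,0],[0.9,0,0,-12,0],[0.9,0,0,-14,0],[0.9,0,0,-14,0]]]'
python3 - <<'E'
from h import *
p,W,o=shot('wb3'); z=W[...,2]; T=tool_T(o); R=(np.arange(420)<235)[:,None]&(np.abs(np.arange(560)-280)<85)
print(o['tool_pos'])
for zz in(102,62):
    XY=plane('wrist',zz,T=T); m=(z>zz-9)&(z<zz+9)&R; v=np.flatnonzero(m.sum(1)>30)[0]; print(zz,np.nanmedian(z[m]),XY[v,280],edges(m,XY))
E
python3 -m crank '[[[0.9,2,-3,0,0],[0.9,4,-7,0,0],[0.9,6,-11,0,0],[0.9,8,-15,0,0],[0.9,8,-19,0,0],[0.9,8,-23,0,0],[0.9,8,-26,0,0],[0.9,8,-28,0,0],[0.9,8,-28,0,0],[0.9,8,-28,0,0]]]'
python3 - <<'E'
from h import *
p,d=bot.capture('top'); cv2.imwrite('pics/top5.png',p[:,:,::-1])
s,d=bot.capture('scene')
cv2.imwrite('pics/fin.png',np.hstack([cv2.resize(p[135:255,295:375,::-1],(400,600),interpolation=2),cv2.resize(s[170:310,200:290,::-1],(386,600),interpolation=2)]))
E
```

```text
time: 56.95
tool_pos: [455.6, -108.2, 220.7]
tcp_rot: [3.138, -0.006, 0.118]
contact_force: [-0.0, -0.6, 0.1]
grip_width: 82.3
finger_force: 0.0
[ 455.63425864 -108.20264913  220.660682  ]
102 101.9893713983256 [526.19740979 -98.47245406] [(np.float64(-75.3), np.float64(7.08), 101), (np.float64(-123.6), np.float64(6.31), 100)]
62 62.230390498356 [579.1894115  -92.05137063] [(np.float64(-76.2), np.float64(10.26), 66), (np.float64(-121.3), np.float64(2.54), 65)]
time: 58.0
tool_pos: [500.1, 179.6, 216.4]
tcp_rot: [3.141, 0.002, 0.119]
contact_force: [1.2, -0.5, 0.3]
grip_width: 82.7
finger_force: 0.0
```

View pics/fin.png

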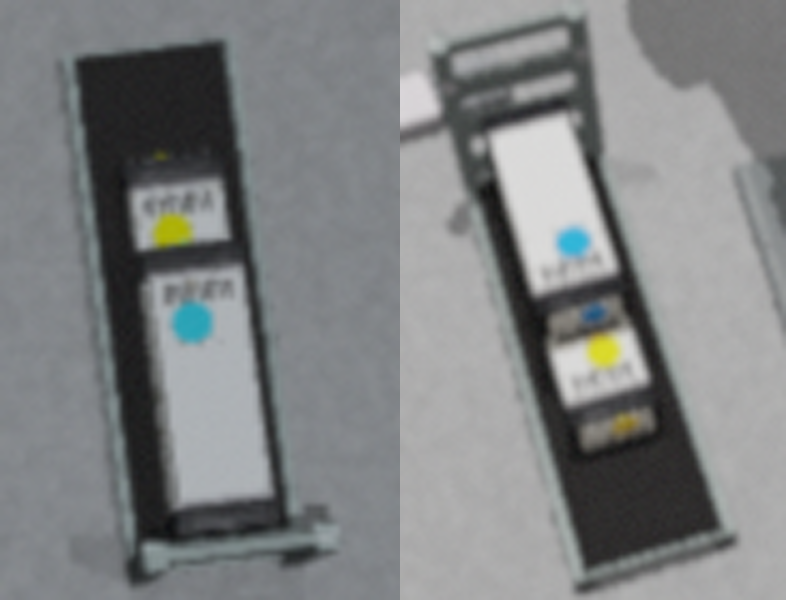

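View pics/top5.png

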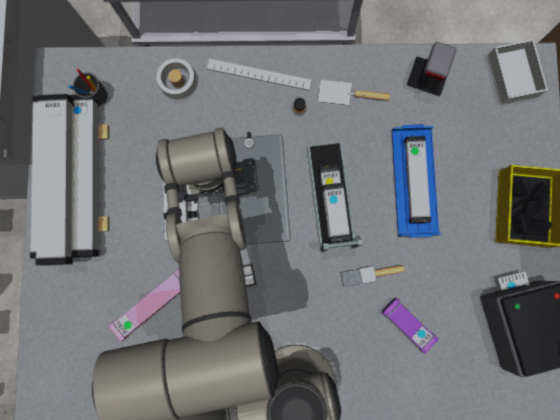

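Stack restored straight with the ends at the stop. Jar (299,104) and loupe (249,142) are where they were. I'll check green's lengthwise centring once more.

```bash
python3 - <<'E'
from h import *
p=cv2.imread('pics/top5.png'); h=cv2.cvtColor(p,cv2.COLOR_BGR2HSV)
u=418; print('top', [(v,int(p[v,405].sum()/3),int(p[v,u].sum()/3)) for v in list(range(122,142))+list(range(216,240))])
X=lambda z,v,u:round(plane('top',z)[v,u,0],1)
for v in (127,128,129,137,138,221,222,223,234,235,236): print(v,'z37',X(37,v,405),'z52',X(52,v,418))
I=cv2.imread('pics/wtray2.png'); T=poseT(545.9,-332.6,225.9,1.83)
print([(v,I[v,240].tolist()) for v in list(range(28,46,1))+list(range(310,330))])
for v in (31,36,40,313,318,325): print(v,plane('wrist',37,T=T)[v,240])
E
```

```text
top [(122, 132, 137), (123, 131, 130), (124, 128, 112), (125, 111, 105), (126, 107, 102), (127, 100, 89), (128, 66, 44), (129, 46, 56), (130, 69, 81), (131, 97, 98), (132, 104, 103), (133, 103, 102), (134, 104, 103), (135, 102, 92), (136, 95, 59), (137, 69, 42), (138, 39, 43), (139, 23, 51), (140, 17, 75), (141, 22, 120), (216, 98, 128), (217, 97, 73), (218, 89, 53), (219, 90, 58), (220, 93, 56), (221, 93, 53), (222, 97, 34), (223, 103, 53), (224, 108, 86), (225, 108, 91), (226, 106, 94), (227, 106, 94), (228, 108, 96), (229, 109, 97), (230, 108, 102), (231, 108, 106), (232, 108, 99), (233, 100, 88), (234, 90, 102), (235, 97, 107), (236, 82, 108), (237, 110, 108), (238, 127, 121), (239, 135, 126)]
127 z37 692.0 z52 687.6
128 z37 689.2 z52 684.8
129 z37 686.3 z52 682.0
137 z37 663.9 z52 659.8
138 z37 661.1 z52 657.0
221 z37 433.2 z52 431.5
222 z37 430.5 z52 428.9
223 z37 427.8 z52 426.2
234 z37 398.3 z52 397.0
235 z37 395.6 z52 394.4
236 z37 392.9 z52 391.7
[(28, [189, 185, 189]), (29, [199, 173, 170]), (30, [220, 135, 68]), (31, [226, 147, 79]), (32, [226, 149, 82]), (33, [226, 152, 
[... 199 characters left out ...]
[224, 141, 74]), (44, [226, 148, 80]), (45, [226, 149, 80]), (310, [227, 140, 70]), (311, [226, 140, 69]), (312, [211, 126, 61]), (313, [141, 75, 34]), (314, [122, 63, 29]), (315, [91, 45, 19]), (316, [93, 47, 22]), (317, [92, 46, 21]), (318, [90, 45, 18]), (319, [92, 47, 22]), (320, [91, 46, 19]), (321, [92, 47, 21]), (322, [91, 46, 21]), (323, [90, 46, 21]), (324, [164, 90, 43]), (325, [223, 136, 68]), (326, [226, 138, 67]), (327, [222, 139, 78]), (328, [206, 162, 144]), (329, [193, 190, 194])]
31 [ 689.35723439 -290.27593345]
36 [ 685.29217886 -290.293285  ]
40 [ 682.0217098  -290.30724489]
313 [ 411.8134646  -291.46061987]
318 [ 405.8148159 -291.4862249]
325 [ 397.33939764 -291.52240194]
```

Tray mid is about 543.5 mm and green is at about 545, so it is centred within 2 mm. Handing in.

```bash
python3 -c "
from plant import bot
print(bot.close_job())"
```

```text
the job is handed in; nothing more can be done
None
```

I've handed the job in at about 58 s: green is in the middle of the tray, red is seated in the cradle about 2 mm short of lengthwise centre, and yellow and blue are back on the rack, about 1 mm off the deck's centre line, with their ends an estimated 3 mm from the stop; the loupe and jar are where they were.

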